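Put the phase-contrast objectives back in their case

ROBOT

A 6-joint arm with a two-finger parallel gripper is mounted at the origin on the work surface. World frame = base frame: x ahead of the robot, y to its left, z up, the work surface at z = 0. Lengths are in m, angles in rad, forces in N, time in s.
With the tool pointing down it reaches from about 0.375 to 0.975 m from the base axis. Payload 3.8 kg.
Tool frame: the origin (TCP) lies midway between the tips of the shut fingers; the grasp point (between the pads) lies 19 mm behind it; x points along the fingers, y is the direction in which the jaws open and shut, and the axes are right-handed (so a half turn about x gives the same grasp; the last joint's range is limited). The gripper opens to 85 mm and grips with 20 to 120 N. Pads are 22 mm wide; open, the fingers measure 114 mm over their backs; the gripper's body (76 mm by 85 mm) begins 54 mm behind the grasp point. The pads swing forward as they close: fully open they stand 13 mm farther back than shut.
Start: joints at [-1.339, 0.264, 1.604, -0, 1.274, -0.037], TCP at [0.179, -0.651, 0.196] pointing down, gripper open.
Joint ranges: [-2.63, 2.63], [-0.94, 2.18], [0.31, 2.57], [-1.31, 4.45], [0, 2.66], [-2.55, 2.55]. Speed limits (rad/s): [2.57, 2.57, 3.14, 3.14, 3.14, 3.14].

INTERFACE

Orientations are given as a rotation vector (axis times angle).
In Python, from workcell import read_state, read_camera, get_calibration, finish_job gives the robot as it stands. The module is installed in compiled form; this text tells all that it offers.
- The arm moves only by the shell command python3 -m creep 'ROWS' [FORCE]. ROWS is JSON, a list of rows, each a list of 3 entries, a list of its own where there are three numbers: the closure in counts, from 0 (fully open) to 255 (shut), then the shift along the world's x, y, z in mm, then the turn about the world's z in rad. In form: [[hand, [tx, ty, tz], spin], ...]. A call has exactly 8 rows; each row shifts and turns the commanded pose from where the row before left it; what a row does not reach is not made up. A row lasts 1/12 s, in which the tool goes at most 41.7 mm and 7.16 degrees, less where a joint would pass 70% of its speed; a pose out of reach is approached as far as the arm can. A call is refused whole if a number of a shift passes 41.7 or a number of a turn 0.125, either way. A call with a gripper value outside its range is refused whole. The fingers move at their own pace and stop on an object; FORCE is the grip in N (left out, the last holds). Time passes only in rows, so rows that do not move let the fingers close, or fill a call up. It gives the time, the measured TCP pose, the force and the opening at its end, in the units of the state.
- read_state(): the state, without advancing time (a new reading comes with each control period).
- read_camera(name): name is "scene" or "top"; returns (picture, depth): 400x640x3 uint8, blue, green, red; 400x640 float32, m along the optical axis (not along the pixel's ray), 0 where there is no reading.
- get_calibration(name): a dict with "K" (3x3 intrinsics, pixels), "eye" and "orientation" of the camera in the world. Camera axes: x right, y down, z forward; pixel columns grow to the right and rows downward; lengths in m; the calibration is good to about 2 mm. A picture is of the moment at which its call begins. get_calibration takes no time and is no camera call.
- finish_job(): hands the job in, once; it reports no verdict.
The state is a dict: "time": time; "q": joint angles; "joint_vel": joint speeds; "joint_torque": joint torques, N m; "tool_pos": TCP position; "tcp_rot": TCP orientation; "wrist_force": force on the tool from outside, world axes, zero at the start; "torque": the same for the moment, N m; "width": opening from 0.0 (shut) to 1.0 (fully open).
Only numpy, scipy, OpenCV 4.12 (cv2) and the standard library are available. Lean on these libraries where they do the work, as an engineer would, in place of code of your own. Each camera call takes 0.05 s, during which the arm holds its last target.

TASK

Put the four silver objectives back into the objective case: stand each one upright, lens up, in the seat of its own colour (red, yellow, green, light blue), without dropping any or knocking one over. Leave the two black objectives, which belong to the other microscope, where they stand.

Things in the scene. Friction and masses are not known exactly. Their poses are not given: they have to be found in the camera images.
- silver_red: upright objective, lens up: silver barrel, broad red ring at its shoulder, silver nose above, 46 mm tall, 0.12 kg. Origin: centre of underside; z up. Foot 26 mm dia. up to 5 mm; barrel 34 mm dia. from 5 to 38 mm (grip here). On a 4 mm mat; 35 mm clear to tall neighbours, some of them unlisted (eyepiece, telescope, up to 61 mm tall): open only about 20 mm wider than the barrel.
- silver_yellow: upright objective, lens up: silver barrel, broad yellow ring at its shoulder, silver nose above, 50 mm tall, 0.12 kg. Origin: centre of underside; z up. Foot 26 mm dia. up to 5 mm; barrel 34 mm dia. from 5 to 38 mm (grip here). On a 4 mm mat; 35 mm clear to tall neighbours, some of them unlisted (eyepiece, telescope, up to 61 mm tall): open only about 20 mm wider than the barrel.
- silver_green: upright objective, lens up: silver barrel, broad green ring at its shoulder, silver nose above, 54 mm tall, 0.12 kg. Origin: centre of underside; z up. Foot 26 mm dia. up to 5 mm; barrel 34 mm dia. from 5 to 38 mm (grip here). On a 4 mm mat; 35 mm clear to tall neighbours, some of them unlisted (eyepiece, telescope, up to 61 mm tall): open only about 20 mm wider than the barrel.
- silver_blue: upright objective, lens up: silver barrel, broad light blue ring at its shoulder, silver nose above, 56 mm tall, 0.12 kg. Origin: centre of underside; z up. Foot 26 mm dia. up to 5 mm; barrel 34 mm dia. from 5 to 38 mm (grip here). On a 4 mm mat; 35 mm clear to tall neighbours, some of them unlisted (eyepiece, telescope, up to 61 mm tall): open only about 20 mm wider than the barrel.
- black_green: upright objective, lens up: black barrel, broad green ring at its shoulder, black nose above, 54 mm tall, 0.12 kg. Origin: centre of underside; z up. Foot 26 mm dia. up to 5 mm; barrel 34 mm dia. from 5 to 38 mm (grip here). On a 4 mm mat; 35 mm clear to tall neighbours, some of them unlisted (eyepiece, telescope, up to 61 mm tall): open only about 20 mm wider than the barrel. Not of this set.
- black_blue: upright objective, lens up: black barrel, broad light blue ring at its shoulder, black nose above, 56 mm tall, 0.12 kg. Origin: centre of underside; z up. Foot 26 mm dia. up to 5 mm; barrel 34 mm dia. from 5 to 38 mm (grip here). On a 4 mm mat; 35 mm clear to tall neighbours, some of them unlisted (eyepiece, telescope, up to 61 mm tall): open only about 20 mm wider than the barrel. Not of this set.
- seat_red: red round seat, fixed: shallow cup, 60 mm outer, 50 mm inner diameter; origin: centre of its underside, z up; floor at 4 mm, rim at 16 mm. Four seats stand in a square, 84 mm apart, in one grey case 190 mm square with walls and partitions lower than the rims. Fingertips clear the rim if more than 12 mm above the objective's underside.
- seat_yellow: yellow round seat, fixed: shallow cup, 60 mm outer, 50 mm inner diameter; origin: centre of its underside, z up; floor at 4 mm, rim at 16 mm. Four seats stand in a square, 84 mm apart, in one grey case 190 mm square with walls and partitions lower than the rims. Fingertips clear the rim if more than 12 mm above the objective's underside.
- seat_green: green round seat, fixed: shallow cup, 60 mm outer, 50 mm inner diameter; origin: centre of its underside, z up; floor at 4 mm, rim at 16 mm. Four seats stand in a square, 84 mm apart, in one grey case 190 mm square with walls and partitions lower than the rims. Fingertips clear the rim if more than 12 mm above the objective's underside.
- seat_blue: light blue round seat, fixed: shallow cup, 60 mm outer, 50 mm inner diameter; origin: centre of its underside, z up; floor at 4 mm, rim at 16 mm. Four seats stand in a square, 84 mm apart, in one grey case 190 mm square with walls and partitions lower than the rims. Fingertips clear the rim if more than 12 mm above the objective's underside.

How it is judged:
By the outcome, as a careful person would: the job done as asked, in the order asked, and still so for the second after the job is handed in, with the robot touching nothing.
It also fails if it takes over 99 s, if anything falls off the work surface, if the arm or the gripper's body presses on something with over 40 N, if the wrist force passes 120 N, or if a joint passes its speed limit or range.

## Working session

There is one attempt and no reset: what is moved stays moved. The work goes in short steps, Python scripts to look and compute and a shell command to move; the robot and the scene stay as the last step left them, time stands still between calls to the robot, and variables do not carry over. Pictures are saved under pics/ and viewed, and the job is handed in when it is done.

```bash
mkdir -p pics; python3 - <<'E'
from workcell import *
import cv2,numpy as np
print(read_state())
for n in("scene","top"):
    p,d=read_camera(n); c=get_calibration(n); print(n,c)
    cv2.imwrite(f"pics/{n}0.png",p); np.savez(f"{n}0.npz",p=p,d=d)
E
```

```text
{'time': 0.0, 'q': array([-1.33892424e+00,  2.64772134e-01,  1.60542648e+00, -1.11855864e-05,
        1.27370949e+00, -3.69053362e-02]), 'joint_vel': array([-0.00085625, -0.00038872,  0.00072703,  0.00049725, -0.00049664,
       -0.00030562]), 'joint_torque': array([-1.52019702e-04, -5.15112555e+01, -3.67317867e+01,  9.40774976e-05,
        1.28117338e-02,  5.07724167e-06]), 'tool_pos': array([ 0.17904496, -0.64994557,  0.19442101]), 'tcp_rot': array([ 2.07852155,  0.28347654, -2.07901661]), 'wrist_force': array([-0.18263069, -0.02921778,  0.40459896]), 'torque': array([-0.0377551 ,  0.02374493, -0.00475333]), 'width': 1.002752314357918}
scene {'K': array([[366.51086706,   0.        , 325.85539843],
       [  0.        , 366.51086706, 193.79621698],
       [  0.        ,   0.        ,   1.        ]]), 'eye': array([ 0.81484344, -0.28394862,  0.73478945]), 'orientation': array([-2.42016798, -0.99029235,  0.26728798])}
top {'K': array([[397.45358986,   0.        , 315.57810087],
       [  0.        , 397.45358986, 200.86269506],
       [  0.        ,   0.        ,   1.        ]]), 'eye': array([0.43390378, 0.00771058, 0.86581557]), 'orientation': array([-2.14884671,  2.16030584, -0.17254026])}
```

View pics/scene0.png

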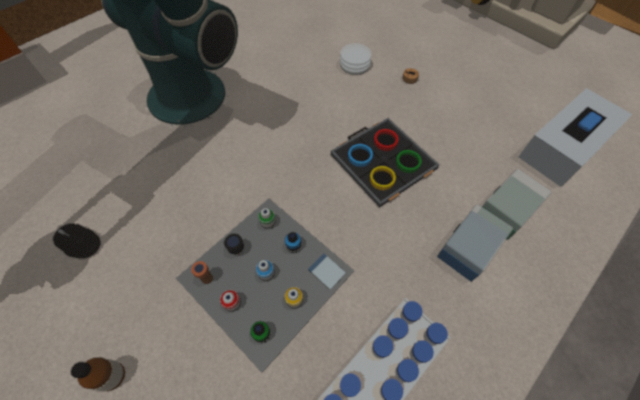

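View pics/top0.png

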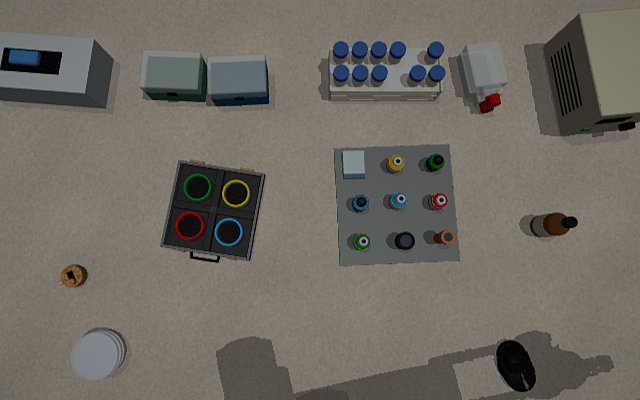

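The top view shows silver yellow (396,163), silver blue (398,200), silver red (439,201), silver green (362,241), and the blacks at (435,162) and (360,203). The seats are green (197,187), yellow (236,193), red (190,226) and blue (229,232). Next I'll zoom in and measure.

```bash
cat >h.py <<'E'
import numpy as np,cv2
from scipy.spatial.transform import Rotation as R
from workcell import *
def ray(n,u,v,z):
    c=get_calibration(n);K=c['K'];d=R.from_rotvec(c['orientation']).as_matrix()@np.linalg.inv(K)@[u,v,1]
    return c['eye']+d*(z-c['eye'][2])/d[2]
def proj(n,P):
    c=get_calibration(n);p=R.from_rotvec(c['orientation']).as_matrix().T@(np.array(P)-c['eye']);q=c['K']@p;return q[:2]/q[2]
E
python3 - <<'E'
from h import *
t=np.load('top0.npz')['p'];s=np.load('scene0.npz')['p']
cv2.imwrite('pics/tz.png',cv2.resize(t[140:270,330:465],None,fx=4.4,fy=4.4,interpolation=cv2.INTER_CUBIC))
cv2.imwrite('pics/sz.png',cv2.resize(s[195:375,170:360],None,fx=3.3,fy=3.3,interpolation=cv2.INTER_CUBIC))
H={'red':[(0,8),(172,180)],'yellow':[(20,32)],'green':[(50,75)],'blue':[(95,112)]}
for n,im in(('top',t),('scene',s)):
    hsv=cv2.cvtColor(im,cv2.COLOR_BGR2HSV)
    for k,rs in H.items():
        m=sum(cv2.inRange(hsv,(a,110,60),(b,255,255)) for a,b in rs)
        N,l,st,ce=cv2.connectedComponentsWithStats(m)
        print(n,k,[(st[i,4],st[i,2],st[i,3],ce[i].round(1).tolist()) for i in range(1,N) if st[i,4]>25])
E
```

```text
top red [(np.int32(120), np.int32(14), np.int32(12), [493.6, 98.6]), (np.int32(49), np.int32(9), np.int32(11), [484.2, 105.6]), (np.int32(116), np.int32(17), np.int32(16), [438.5, 200.6]), (np.int32(271), np.int32(30), np.int32(29), [189.1, 225.1])]
top yellow [(np.int32(127), np.int32(16), np.int32(16), [395.3, 163.0]), (np.int32(259), np.int32(28), np.int32(29), [235.3, 192.8])]
top green [(np.int32(63), np.int32(14), np.int32(15), [434.9, 162.3]), (np.int32(175), np.int32(28), np.int32(28), [196.6, 186.8]), (np.int32(102), np.int32(15), np.int32(16), [361.8, 241.3])]
top blue [(np.int32(178), np.int32(16), np.int32(14), [340.4, 48.5]), (np.int32(178), np.int32(16), np.int32(14), [359.5, 48.5]), (np.int32(179), np.int32(16), np.int32(14), [378.7, 48.6]), (np.int32(178), np.int32(16), np.int32(15), [397.8, 48.6]), (np.int32(176), np.int32(15), np.int32(15), [436.0, 48.7]), (np.int32(417), np.int32(33), np.int32(16), [23.8, 56.9]), (np.int32(186), np.int32(16), np.int32(15), [340.9, 71.9]), (np.int32(185), np.int32(15), np.int32(15), [360.2, 72.1]), (np.int32(186), np.int32(16), np.i
[... 952 characters left out ...]
, np.int32(24), [360.1, 154.4]), (np.int32(125), np.int32(16), np.int32(15), [292.8, 242.1]), (np.int32(83), np.int32(16), np.int32(14), [265.0, 270.4]), (np.int32(252), np.int32(17), np.int32(19), [412.1, 310.9]), (np.int32(273), np.int32(18), np.int32(19), [397.8, 327.9]), (np.int32(286), np.int32(19), np.int32(19), [436.7, 333.0]), (np.int32(290), np.int32(18), np.int32(20), [382.6, 346.1]), (np.int32(310), np.int32(20), np.int32(21), [422.5, 351.1]), (np.int32(330), np.int32(20), np.int32(21), [407.5, 370.2]), (np.int32(329), np.int32(19), np.int32(22), [350.0, 384.8]), (np.int32(336), np.int32(20), np.int32(20), [391.8, 390.0]), (np.int32(59), np.int32(16), np.int32(5), [332.6, 397.4])]
```

View pics/tz.png

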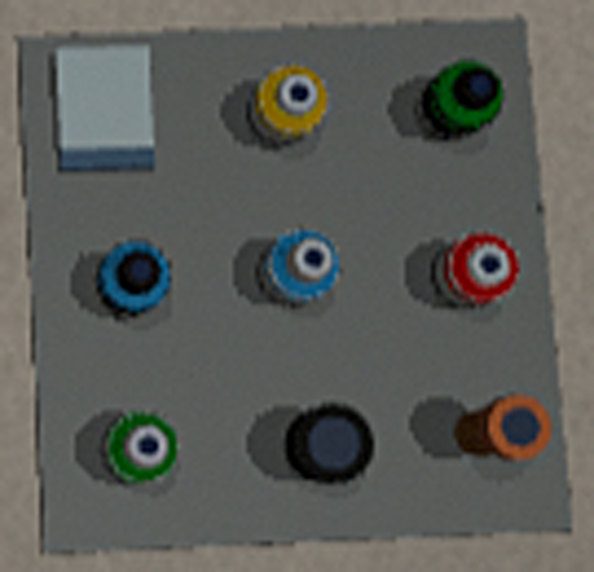

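View pics/sz.png

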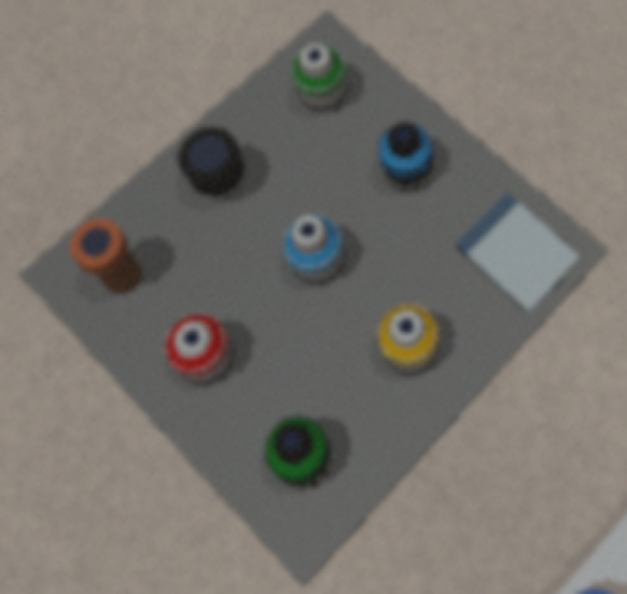

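```bash
python3 - <<'E'
from h import *
ob={'red':((438.5,200.6),(229.3,299.8),.042),'yellow':((395.3,163),(293.4,297),.042),'green':((361.8,241.3),(266.8,217.5),.042),'blue':((397.8,200.1),(265,270),.042),'bgreen':((434.9,162.3),(259.7,332.8),.042),'bblue':((360.1,202.8),(292.8,242.1),.042),
's_red':((189.1,225.1),(385.6,139),.016),'s_yellow':((235.3,192.8),(382.2,177.3),.016),'s_green':((196.6,186.8),(409,159.9),.016),'s_blue':((227.6,231.8),(360.1,154.4),.016)}
dt=np.load('top0.npz')['d'];ct=get_calibration('top')
for k,(a,b,z) in ob.items():
    u,v=map(int,map(round,a)); D=dt[v-9:v+10,u-9:u+10]; D=D[D>0]
    print(k,*(ray('top',*a,z)[:2]*1000).round(1),*(ray('scene',*b,z)[:2]*1000).round(1), 'topz',(ct['eye'][2]-D.min()).round(3))
s=read_state();print(R.from_rotvec(s['tcp_rot']).as_matrix().round(3))
E
```

```text
red 552.3 -265.1 556.4 -269.6 topz 0.04
yellow 633.6 -176.7 638.4 -181.6 topz 0.033
green 467.9 -101.3 474.0 -105.6 topz 0.064
blue 553.7 -179.2 559.8 -184.4 topz 0.051
bgreen 634.9 -261.6 642.4 -267.9 topz 0.035
bblue 548.3 -99.6 555.1 -105.6 topz 0.054
s_red 505.5 263.1 504.7 260.4 topz 0.029
s_yellow 574.9 166.6 573.9 163.7 topz 0.019
s_green 588.3 250.2 587.6 249.6 topz 0.018
s_blue 490.8 181.0 491.3 177.9 topz 0.03
[[-0.     0.266 -0.964]
 [ 0.002 -0.964 -0.266]
 [-1.    -0.002 -0.   ]]
```

The silver noses show dark lenses in both views. I'll intersect those at their known heights (objective height plus the 4 mm mat).

```bash
python3 - <<'E'
from h import *
ob={'red':((489,264),(191,338),46),'yellow':((298,93),(406,327),50),'green':((148,445),(315,55),54),'blue':((314,258),(307,229),56),'bgreen':((480,88),(292,441),54),'bblue':((140,270),(404,138),56),'eyepiece':((333,443),(211,155),None),'scope':((521,427),(97,243),None)}
for k,(a,b,h) in ob.items():
    a=[(a[0]+.5)/4.4-.5+330,(a[1]+.5)/4.4-.5+140];b=[(b[0]+.5)/3.3-.5+170,(b[1]+.5)/3.3-.5+195]
    # triangulate
    L=[]
    for n,p in(('top',a),('scene',b)):
        P0=ray(n,*p,0);P1=ray(n,*p,.1);d=(P1-P0)/np.linalg.norm(P1-P0);L.append((P0,d))
    A=sum(np.eye(3)-np.outer(d,d) for _,d in L);B=sum((np.eye(3)-np.outer(d,d))@P for P,d in L)
    X=np.linalg.solve(A,B)
    z=(h+4)/1000 if h else X[2]
    print(k,'tri',(X*1000).round(1),'top',(ray('top',*a,z)[:2]*1000).round(1),'scene',(ray('scene',*b,z)[:2]*1000).round(1))
# mat direction, case direction
for a in[(17,38),(524,17),(571,531),(43,552)]:
    print((ray('top',a[0]/4.4+330,a[1]/4.4+140,.004)[:2]*1000).round(1))
E
```

```text
red tri [ 553.  -268.3   48.8] top [ 553.2 -267.3] scene [ 553.  -268.9]
yellow tri [ 635.8 -179.4   51.8] top [ 635.5 -178.5] scene [ 636.1 -180.2]
green tri [ 468.2 -102.4   57.8] top [ 468.4 -102.2] scene [ 468.2 -102.6]
blue tri [ 554.6 -182.1   60.4] top [ 554.9 -181.8] scene [ 554.2 -182.3]
bgreen tri [ 637.7 -265.4   55.1] top [ 636.8 -264.7] scene [ 638.6 -265.3]
bblue tri [ 550.1 -101.1   55. ] top [ 549.6 -100.1] scene [ 551.8 -102.8]
eyepiece tri [ 469.5 -190.6   45.4] top [ 469.3 -190.9] scene [ 469.7 -190.4]
scope tri [ 475.5 -273.5   63.3] top [ 475.4 -273.7] scene [ 475.7 -273.3]
[676.1 -48.6]
[ 686.6 -308.2]
[ 426.6 -317.2]
[418.2 -57.9]
```

```bash
python3 - <<'E'
from h import *
for n in('top','scene'):
    d=np.load(n+'0.npz')['d'];c=get_calibration(n);M=R.from_rotvec(c['orientation']).as_matrix()
    v,u=np.mgrid[0:400,0:640];P=(np.stack([u,v,np.ones_like(u)],-1)@np.linalg.inv(c['K']).T*d[...,None])@M.T+c['eye']
    for k,s in dict(red=(505,262),yellow=(574.5,165),green=(588,250),blue=(491,179.5)).items():
        r=np.hypot(P[...,0]*1000-s[0],P[...,1]*1000-s[1]);z=P[...,2]*1000;g=d>0
        print(n,k,'floor',np.median(z[g&(r<15)]).round(1),'rim',np.median(z[g&(r>26)&(r<29)]).round(1))
    r=np.hypot(P[...,0]-.55,P[...,1]-.05);print('table',np.median(P[...,2][(d>0)&(r<.05)]*1000),'mat',np.median(P[...,2][(d>0)&(np.hypot(P[...,0]-.51,P[...,1]+.14)<.015)]*1000))
E
```

```text
top red floor 11.0 rim 21.9
top yellow floor 10.7 rim 22.0
top green floor 10.9 rim 22.1
top blue floor 10.8 rim 21.9
table 0.19824360318843048 mat 3.9951352858895173
scene red floor 9.6 rim 18.4
scene yellow floor 9.8 rim 17.7
scene green floor 9.7 rim 19.0
scene blue floor 10.1 rim 20.0
table -0.5536231154296134 mat 3.4755032396804886
```

```bash
python3 -m creep '[[93,[41,41,0],-0.1],[93,[41,41,0],-0.1],[93,[41,41,0],-0.068],[93,[41,41,0],0],[93,[41,41,0],0],[93,[41,41,0],0],[93,[41,41,0],0],[93,[41,41,0],0]]' 35
```

```text
time: 0.77
tool_pos: [0.4157, -0.4131, 0.1953]
tcp_rot: [2.221, 0.001, -2.222]
wrist_force: [0.3, -1.2, -0.2]
width: 0.638
```

```bash
python3 -m creep '[[93,[27.5,29,0],0],[93,[27.5,29,0],0],[93,[27.5,29,0],0],[93,[27.5,29,0],0],[93,[27.5,29,0],0],[93,[0,0,-35],0],[93,[0,0,-35],0],[93,[0,0,-25],0]]'; python3 -m creep '[[93,[0,0,0],0],[93,[0,0,0],0],[93,[0,0,0],0],[93,[0,0,0],0],[93,[0,0,0],0],[93,[0,0,0],0],[93,[0,0,0],0],[93,[0,0,0],0]]'
python3 - <<'E'
from h import *
s=read_state();print(R.from_rotvec(s['tcp_rot']).as_matrix().round(3),s['q'].round(2))
p,d=read_camera('scene');cv2.imwrite('pics/s1.png',cv2.resize(p[150:400,130:400],None,fx=2.4,fy=2.4,interpolation=cv2.INTER_CUBIC))
E
```

```text
time: 1.43
tool_pos: [0.5519, -0.2682, 0.0979]
tcp_rot: [2.218, 0.005, -2.223]
wrist_force: [-0.8, -0.2, -0.1]
width: 0.634
time: 2.1
tool_pos: [0.5528, -0.2704, 0.1017]
tcp_rot: [2.222, -0.0, -2.219]
wrist_force: [-0.1, -0.1, -0.2]
width: 0.637
[[ 0.001  0.001 -1.   ]
 [-0.001 -1.    -0.001]
 [-1.     0.001 -0.001]] [-0.5   0.23  1.83  0.    1.08  1.07]
```

View pics/s1.png

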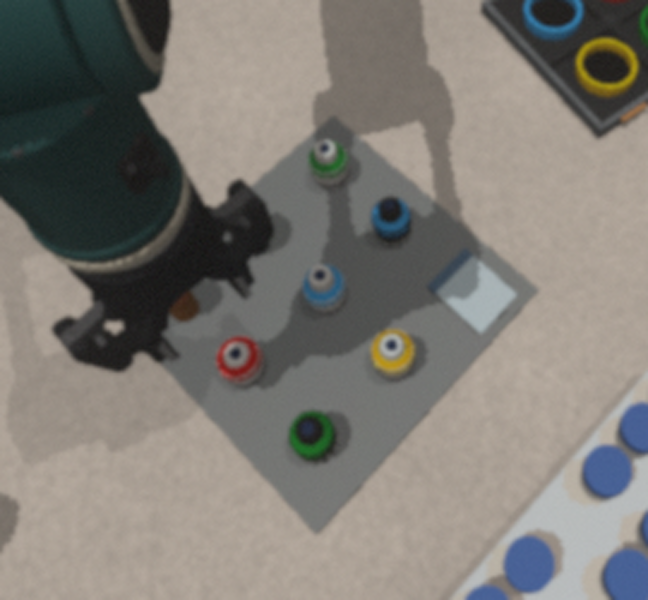

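Red sits at (240,358) in the crop, and the fingertips show at (250,285) and (172,350). I'll check that against a projection.

```bash
python3 - <<'E'
from h import *
f=lambda P:((proj('scene',P)-[130,150])*2.4).round()
print(f([.553,-.2434,.108]),f([.553,-.2974,.108]),f([.553,-.2685,.050]))
E
```

```text
[245. 306.] [184. 358.] [234. 353.]
```

```bash
python3 -m creep '[[93,[0,2,-22],0],[93,[0,0,-22],0],[93,[0,0,-20],0],[93,[0,0,-14],0],[93,[0,0,-6],0],[93,[0,0,0],0],[93,[0,0,0],0],[93,[0,0,0],0]]'; python3 -m creep '[[200,[0,0,0],0],[200,[0,0,0],0],[200,[0,0,0],0],[200,[0,0,0],0],[200,[0,0,0],0],[200,[0,0,0],0],[200,[0,0,0],0],[200,[0,0,0],0]]' 35
```

```text
time: 2.82
tool_pos: [0.5537, -0.2687, 0.0182]
tcp_rot: [2.223, -0.0, -2.218]
wrist_force: [-0.1, 0.1, 0.2]
width: 0.635
time: 3.48
tool_pos: [0.5524, -0.268, 0.0167]
tcp_rot: [2.221, 0.001, -2.221]
wrist_force: [0.5, 0.4, 1.0]
width: 0.216
```

```bash
python3 - <<'E'
from h import *
print(read_state()['width'])
p,d=read_camera('scene');cv2.imwrite('pics/s2.png',cv2.resize(p[200:380,140:340],None,fx=4,fy=3.3,interpolation=cv2.INTER_CUBIC)[:600])
p,d=read_camera('top');cv2.imwrite('pics/t2.png',cv2.resize(p[140:270,330:465],None,fx=4.4,fy=4.4,interpolation=cv2.INTER_CUBIC))
E
```

```text
0.2163183523073522
```

View pics/s2.png

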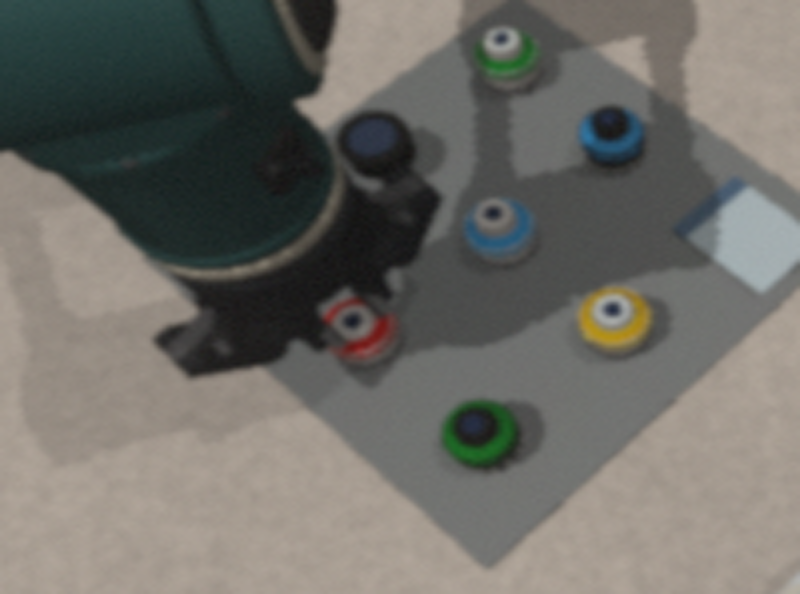

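View pics/t2.png

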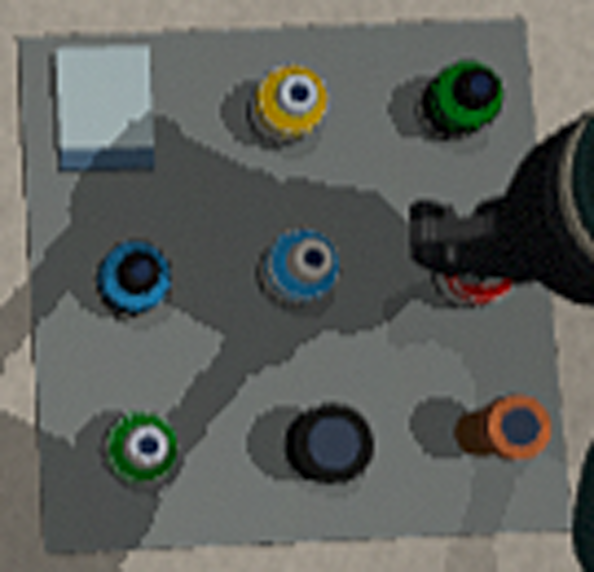

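```bash
python3 - <<'E'
from h import *
f=lambda P:((proj('scene',P)-[140,200])*[4,3.3]).round()
g=lambda P:((proj('top',P)-[330,140])*4.4).round()
for dy in(.009,.017,.03,-.009,-.017,-.03):
  for z in(.02,.04,.06,.09): print(dy,z,f([.5525,-.268+dy,z]),g([.5525,-.268+dy,z]))
d=np.load
p,dd=read_camera('scene')
c=get_calibration('scene');M=R.from_rotvec(c['orientation']).as_matrix()
v,u=np.mgrid[0:400,0:640];P=(np.stack([u,v,np.ones_like(u)],-1)@np.linalg.inv(c['K']).T*dd[...,None])@M.T+c['eye']
for x,y in[(395,285),(390,270),(310,340),(330,310),(340,300),(410,210),(352,320),(365,345),(325,338)]:
    uu=int(140+x/4);vv=int(200+y/3.3);print((x,y),(P[vv,uu]*1000).round(),p[vv,uu])
E
```

```text
0.009 0.02 [379. 322.] [451. 273.]
0.009 0.04 [371. 312.] [463. 267.]
0.009 0.06 [362. 302.] [477. 261.]
0.009 0.09 [348. 286.] [498. 251.]
0.017 0.02 [392. 313.] [434. 273.]
0.017 0.04 [384. 303.] [447. 267.]
0.017 0.06 [376. 292.] [460. 261.]
0.017 0.09 [362. 275.] [481. 251.]
0.03 0.02 [413. 297.] [408. 273.]
0.03 0.04 [406. 287.] [420. 267.]
0.03 0.06 [398. 276.] [432. 261.]
0.03 0.09 [385. 259.] [452. 251.]
-0.009 0.02 [350. 344.] [487. 273.]
-0.009 0.04 [340. 335.] [501. 267.]
-0.009 0.06 [330. 325.] [515. 261.]
-0.009 0.09 [315. 309.] [538. 251.]
-0.017 0.02 [336. 354.] [503. 272.]
-0.017 0.04 [327. 345.] [517. 267.]
-0.017 0.06 [316. 335.] [532. 261.]
-0.017 0.09 [300. 320.] [555. 251.]
-0.03 0.02 [314. 370.] [530. 272.]
-0.03 0.04 [304. 362.] [544. 267.]
-0.03 0.06 [293. 352.] [560. 260.]
-0.03 0.09 [276. 337.] [584. 251.]
(395, 285) [ 533. -239.    6.] [89 90 90]
(390, 270) [ 522. -234.    2.] [48 48 47]
(310, 340) [ 559. -289.   78.] [36 36 36]
(330, 310) [ 537. -271.   43.] [ 75  77 109]
(340, 300) [ 520. -263.    4.] [ 92  96 105]
(410, 210) [ 559. -218.  141.] [29 30 29]
(352, 320) [ 552. -267.   49.] [45 37 35]
(365, 345) [ 565. -272.   43.] [ 27  30 117]
(325, 338) [ 562. -283.   76.] [55 56 57]
```

```bash
python3 - <<'E'
from h import *
p,dd=read_camera('scene')
cv2.imwrite('pics/s3.png',cv2.resize(p[250:320,190:270],None,fx=8,fy=8,interpolation=cv2.INTER_CUBIC))
c=get_calibration('scene');M=R.from_rotvec(c['orientation']).as_matrix()
v,u=np.mgrid[0:400,0:640];P=(np.stack([u,v,np.ones_like(u)],-1)@np.linalg.inv(c['K']).T*dd[...,None])@M.T+c['eye']
np.save('P.npy',P)
print((P[270:316:2,206:250:2,2]*1000).round().astype(int))
E
```

```text
[[268 266 262 261 257 248 248 242 225 225 221 210 202 190 150 109 123 127
  128 124 118   4]
 [264 262 262 257 247 249 242 224 224 221 216 207 199 190 110 109 106 124
  122 117   2   4]
 [261 261 256 249 246 243 225 226 227 220 212 205 195 185 105 107 108 119
  117 110   3   2]
 [256 254 247 247 243 226 225 224 222 217 208 200 192 107 105 108 111 115
  109 102   3   3]
 [248 248 245 241 225 227 225 223 215 210 204 198 189 105 106 106 109 107
  105   4   3   1]
 [246 243 226 226 224 226 222 218 211 206 200 191 184 138 106 101 105 101
    3   3   5   4]
 [224 227 225 224 226 222 217 210 208 201 194 188 136 131 126  93   1   4
    4   5   3   5]
 [226 226 224 224 221 215 212 206 202 195 189 136 131 124 105  98   4   3
    3   4   2   4]
 [223 224 220 215 212 209 205 200 195 190 185 129 123 105  98  78   5   3
    4   3   6   4]
 [217 216 214 210 207 203 200 195 189 184   2  84 104  99  95  70   3   2
    3   3   2   6]
 [209 207 205 202 199 196 193 187   5   5  43  42  88  87  80  64   5   2
    5   3   3   4]
 [202 199 199 194 192 188 185   3   4  47  48  46  46  81  73  64   5   5
   
[... 339 characters left out ...]
9  51  50  47  44  42  30  15
    6   3   3   5]
 [107 108 104  96  90  99  97  71  76  70  48  46  49  44  42  38  29  17
    5   3   5   4]
 [114 109 105   4   2   3  71  65  68  62  46  45  44  43  42  33  23  10
    1   3   6   1]
 [115 109 103   3   6   5   6   4   4  41  44  44  42  39  33  24  16   4
    3   2   4   1]
 [107 105   6   5   2   5   2   3   4   3  31  34  32  27  24  18   4   5
    4   6   4   5]
 [  5   4   4   3   5   4   4   4   3   3   2  17  19  19  14   3   3   3
    2   4   5   1]
 [ -1   5   6   4   4   4   4   6   3   6   6   4   3   0   2   4   4   4
    1   4   2   4]
 [  0  -2   5   1   5   2   6   6   4   6   4   3   4   2   3   3   5   4
    3   3   3   2]]
```

View pics/s3.png

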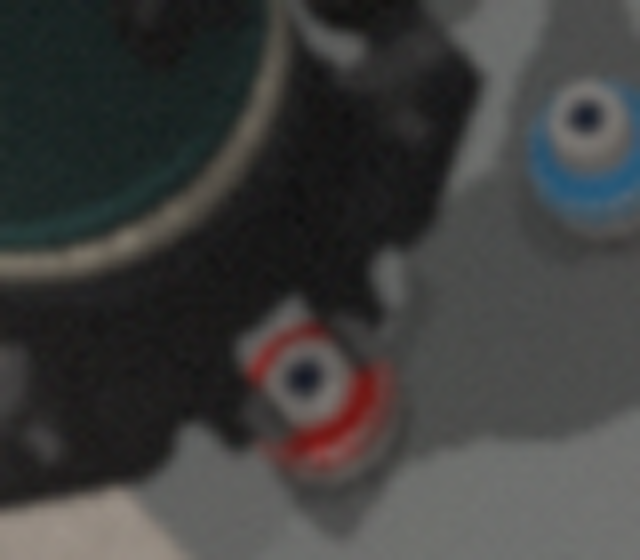

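```bash
python3 - <<'E'
from h import *
for n in('scene','top'):
    p,dd=read_camera(n)
    c=get_calibration(n);M=R.from_rotvec(c['orientation']).as_matrix()
    v,u=np.mgrid[0:400,0:640];P=(np.stack([u,v,np.ones_like(u)],-1)@np.linalg.inv(c['K']).T*dd[...,None])@M.T+c['eye']
    m=(dd>0)&(abs(P[...,0]-.5525)<.05)&(abs(P[...,1]+.268)<.07)&(P[...,2]>.055)&(P[...,2]<.13)
    Q=P[m]*1000
    for a in range(55,130,8):
        for sgn in(1,-1):
            q=Q[(Q[:,2]>=a)&(Q[:,2]<a+8)&(sgn*(Q[:,1]+268)>0)]
            if len(q):print(n,a,sgn,len(q),'x',q[:,0].min().round(),q[:,0].max().round(),'y',q[:,1].min().round(),q[:,1].max().round())
s=read_state();print(s['tool_pos'],s['q'].round(4))
E
```

```text
scene 55 1 9 x 547.0 563.0 y -259.0 -249.0
scene 55 -1 7 x 558.0 563.0 y -288.0 -278.0
scene 63 1 17 x 556.0 564.0 y -259.0 -246.0
scene 63 -1 12 x 558.0 563.0 y -290.0 -278.0
scene 71 1 8 x 549.0 564.0 y -259.0 -246.0
scene 71 -1 13 x 559.0 564.0 y -290.0 -278.0
scene 79 1 9 x 553.0 564.0 y -259.0 -253.0
scene 79 -1 6 x 562.0 563.0 y -283.0 -279.0
scene 87 1 15 x 552.0 565.0 y -259.0 -243.0
scene 87 -1 8 x 558.0 564.0 y -295.0 -278.0
scene 95 1 24 x 559.0 566.0 y -256.0 -226.0
scene 95 -1 32 x 558.0 566.0 y -310.0 -279.0
scene 103 1 84 x 544.0 567.0 y -257.0 -222.0
scene 103 -1 97 x 544.0 566.0 y -311.0 -285.0
scene 111 1 27 x 551.0 565.0 y -236.0 -219.0
scene 111 -1 30 x 545.0 569.0 y -317.0 -278.0
scene 119 1 46 x 550.0 570.0 y -258.0 -215.0
scene 119 -1 55 x 549.0 570.0 y -322.0 -278.0
scene 127 1 16 x 554.0 569.0 y -259.0 -214.0
scene 127 -1 15 x 554.0 569.0 y -323.0 -277.0
top 55 1 6 x 543.0 547.0 y -257.0 -251.0
top 55 -1 2 x 543.0 545.0 y -278.0 -277.0
top 63 1 3 x 543.0 546.0 y -257.0 -251.0
top 63 -1 2 x 543.0 544.0 y -281.0 -276.0
top 71 1 4 x 543.0 547.0 y -257.0 -249.0
top 71 -1 2 x 543.0 543.0 y -278.0 -277.0
top 79 1 1 x 547.0 547.0 y -245.0 -245.0
top 87 1 1 x 542.0 542.0 y -245.0 -245.0
top 95 1 9 x 542.0 547.0 y -250.0 -242.0
top 103 1 43 x 540.0 556.0 y -248.0 -222.0
top 111 1 10 x 539.0 566.0 y -246.0 -231.0
top 119 1 20 x 537.0 546.0 y -251.0 -214.0
top 127 1 4 x 537.0 543.0 y -248.0 -224.0
[ 0.55241513 -0.26805101  0.01671842] [-0.4923  0.317   1.8919 -0.      0.9328  1.0777]
```

The fingers are closed above the nose. Depth shows the tips near z≈58 mm while the reported TCP is 17 mm, so the reported z runs about 40 mm low. Red hasn't moved. I'll reopen, descend part of the way and measure the tips again.

```bash
cat > tip.py <<'E'
from h import *
import sys
s=read_state();t=s['tool_pos']
for n in('scene',):
    p,dd=read_camera(n)
    c=get_calibration(n);M=R.from_rotvec(c['orientation']).as_matrix()
    v,u=np.mgrid[0:400,0:640];P=(np.stack([u,v,np.ones_like(u)],-1)@np.linalg.inv(c['K']).T*dd[...,None])@M.T+c['eye']
    hw=s['width']*.0425
    for sg in(1,-1):
        y=sg*(P[...,1]-t[1])
        m=(dd>0)&(abs(P[...,0]-t[0])<.013)&(y>hw-.001)&(y<hw+.013)&(P[...,2]>.010)&(p.max(2)<100)
        Q=P[m]*1000;o=np.argsort(Q[:,2])[:8];print(sg,Q[o].round().astype(int).tolist())
    cv2.imwrite('pics/%s.png'%sys.argv[1],cv2.resize(p[240:330,180:280],None,fx=6,fy=6,interpolation=cv2.INTER_CUBIC))
print(t.round(4),s['width'],s['wrist_force'].round(1))
E
python3 -m creep '[[93,[0,0,0],0],[93,[0,0,0],0],[93,[0,0,0],0],[93,[0,0,0],0],[93,[0,0,0],0],[93,[0,0,0],0],[93,[0,0,0],0],[93,[0,0,0],0]]'; python3 tip.py s4
```

```text
time: 4.45
tool_pos: [0.5525, -0.2681, 0.0168]
tcp_rot: [2.221, 0.001, -2.221]
wrist_force: [-0.4, 0.0, -0.4]
width: 0.635
1 [[561, -241, 59], [558, -241, 59], [563, -237, 60], [563, -240, 61], [563, -235, 63], [562, -239, 63], [559, -232, 64], [563, -237, 65]]
-1 [[563, -301, 61], [563, -299, 62], [563, -297, 62], [549, -295, 62], [559, -306, 64], [563, -300, 65], [563, -298, 65], [559, -304, 66]]
[ 0.5525 -0.2681  0.0168] 0.6352302652421353 [-0.4  0.  -0.4]
```

View pics/s4.png

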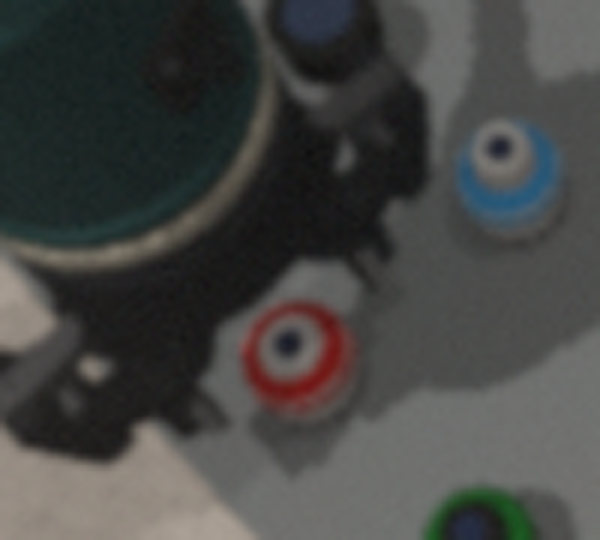

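```bash
python3 -m creep '[[93,[0,0,-10],0],[93,[0,0,-8],0],[93,[0,0,-7],0],[93,[0,0,-5],0],[93,[0,0,0],0],[93,[0,0,0],0],[93,[0,0,0],0],[93,[0,0,0],0]]'; python3 tip.py s5
```

```text
time: 5.17
tool_pos: [0.5529, -0.2683, -0.0128]
tcp_rot: [2.222, 0.001, -2.22]
wrist_force: [-0.1, 0.4, -0.4]
width: 0.636
1 [[558, -241, 27], [561, -241, 28], [563, -237, 29], [563, -235, 31], [559, -233, 35], [564, -239, 36], [564, -237, 36], [559, -230, 37]]
-1 [[559, -303, 31], [563, -301, 31], [563, -297, 32], [563, -299, 33], [559, -296, 34], [559, -306, 35], [559, -304, 36], [563, -298, 38]]
[ 0.5529 -0.2683 -0.0128] 0.6362095408394193 [-0.1  0.4 -0.4]
```

View pics/s5.png

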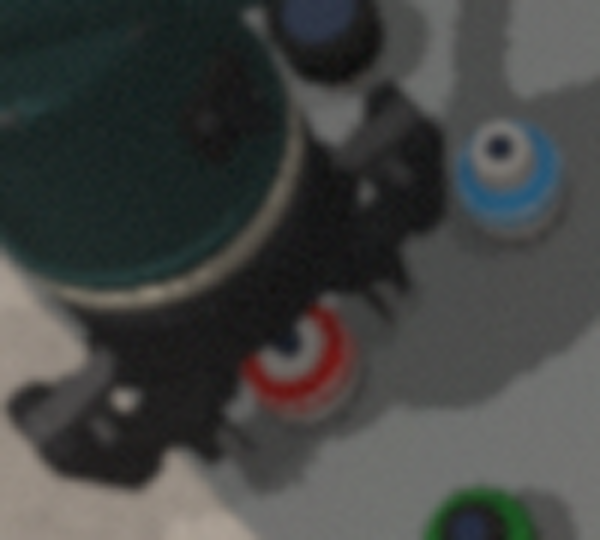

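```bash
python3 -m creep '[[93,[0,0,-5],0],[93,[0,0,-4],0],[93,[0,0,0],0],[93,[0,0,0],0],[200,[0,0,0],0],[200,[0,0,0],0],[200,[0,0,0],0],[200,[0,0,0],0]]' 35;  python3 -m creep '[[200,[0,0,0],0],[200,[0,0,0],0],[200,[0,0,10],0],[200,[0,0,10],0],[200,[0,0,0],0],[200,[0,0,0],0],[200,[0,0,0],0],[200,[0,0,0],0]]'; python3 tip.py s6
```

```text
time: 5.88
tool_pos: [0.5527, -0.2682, -0.022]
tcp_rot: [2.221, 0.001, -2.22]
wrist_force: [0.2, 0.3, 1.1]
width: 0.383
time: 6.55
tool_pos: [0.5522, -0.2679, -0.0024]
tcp_rot: [2.221, 0.001, -2.222]
wrist_force: [1.1, 0.2, -2.2]
width: 0.383
1 [[557, -252, 32], [557, -252, 38], [562, -250, 38], [558, -244, 39], [563, -247, 41], [559, -241, 41], [562, -246, 42], [563, -249, 43]]
-1 [[558, -283, 33], [558, -293, 39], [562, -287, 40], [558, -284, 41], [557, -295, 41], [563, -289, 41], [558, -297, 41], [562, -288, 42]]
[ 0.5522 -0.2679 -0.0024] 0.383093319570536 [ 1.1  0.2 -2.2]
```

View pics/s6.png

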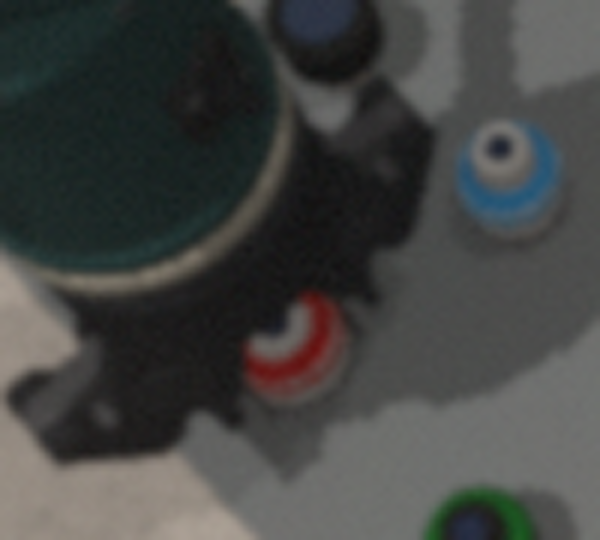

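```bash
python3 -m creep '[[200,[0,0,30],0],[200,[0,0,30],0],[200,[0,0,20],0],[200,[-3.5,35,0],0],[200,[-3.5,40,0],0],[200,[-3.5,40,0],0],[200,[-3.5,40,0],0],[200,[-3.5,40,0],0]]';  python3 -m creep '[[200,[-3.5,40,0],0],[200,[-3.5,40,0],0],[200,[-3.5,40,0],0],[200,[-3.5,40,0],0],[200,[-3.5,40,0],0],[200,[-3.5,40,0],0],[200,[-3.5,40,0],0],[200,[-3.5,40,0],0]]'; python3 -m creep '[[200,[0,10,0],0],[200,[0,0,0],0],[200,[0,0,0],0],[200,[0,0,0],0],[200,[0,0,0],0],[200,[0,0,0],0],[200,[0,0,0],0],[200,[0,0,0],0]]';python3 - <<'E'
from h import *
s=read_state();print(s['q'].round(2))
for n in('scene','top'):
    p,d=read_camera(n);q=p[90:250,290:490] if n=='scene' else p[130:290,110:310]
    cv2.imwrite(f'pics/{n}7.png',cv2.resize(q,None,fx=3.5,fy=3.5,interpolation=cv2.INTER_CUBIC))
E
```

```text
time: 7.27
tool_pos: [0.5341, -0.0715, 0.0774]
tcp_rot: [-2.221, -0.0, 2.222]
wrist_force: [0.1, 0.5, -2.3]
width: 0.386
time: 7.93
tool_pos: [0.506, 0.2487, 0.0775]
tcp_rot: [2.22, 0.001, -2.221]
wrist_force: [-0.4, -0.2, -1.4]
width: 0.388
time: 8.6
tool_pos: [0.5072, 0.256, 0.0778]
tcp_rot: [-2.221, 0.001, 2.221]
wrist_force: [-0.6, 0.5, -1.6]
width: 0.388
[ 0.42  0.17  1.95 -0.    1.02  2.  ]
```

View pics/scene7.png

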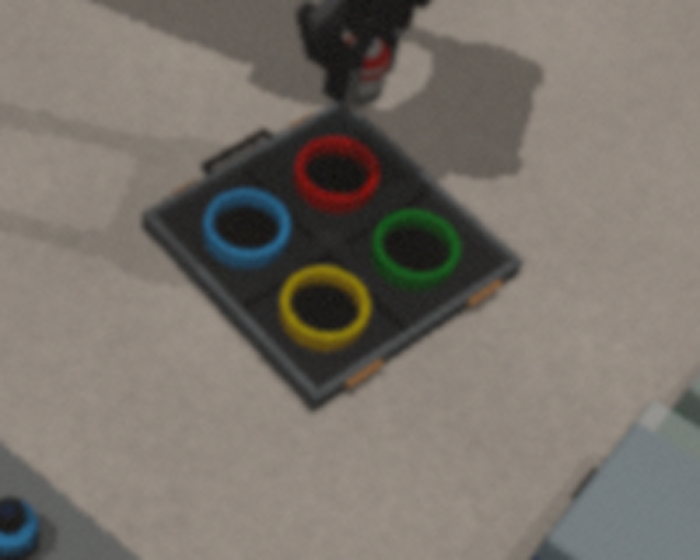

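View pics/top7.png

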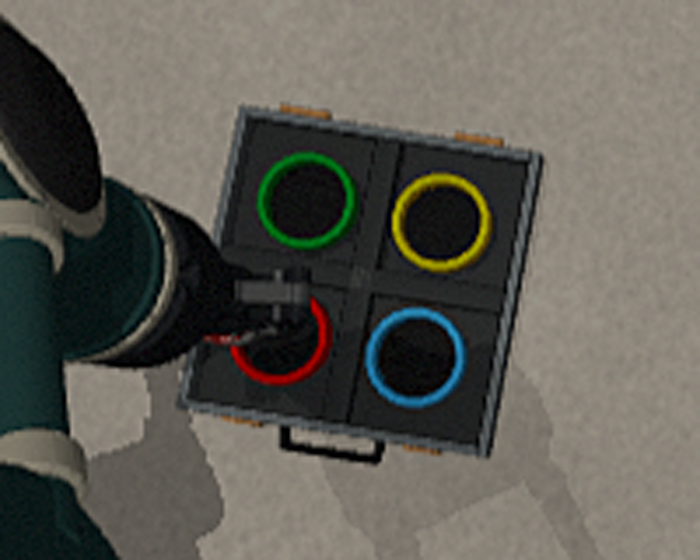

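```bash
python3 - <<'E'
from h import *
o={'red':((337,169),(281,334)),'yellow':((325,303),(441,221)),'green':((417,243),(306,200)),'blue':((247,223),(415,356))}
for k,(a,b) in o.items():
    a=[(a[0]+.5)/3.5-.5+290,(a[1]+.5)/3.5-.5+90];b=[(b[0]+.5)/3.5-.5+110,(b[1]+.5)/3.5-.5+130]
    print(k,[(ray(n,*q,.022)[:2]*1000).round(1).tolist() for n,q in(('scene',a),('top',b))])
E
```

```text
red [[505.6, 259.2], [505.1, 259.6]]
yellow [[574.4, 162.8], [573.9, 164.7]]
green [[587.6, 246.8], [587.3, 247.5]]
blue [[492.1, 176.6], [491.3, 178.5]]
```

```bash
python3 -m creep '[[200,[-2,3,-25],0],[200,[0,0,-25],0],[200,[0,0,-20],0],[200,[0,0,-12],0],[200,[0,0,-6],0],[200,[0,0,0],0],[200,[0,0,0],0],[200,[0,0,0],0]]';  python3 -m creep '[[200,[0,0,-3],0],[200,[0,0,-2],0],[200,[0,0,0],0],[200,[0,0,0],0],[200,[0,0,0],0],[200,[0,0,0],0],[200,[0,0,0],0],[200,[0,0,0],0]]';python3 - <<'E'
from h import *
for n in('scene','top'):
    p,d=read_camera(n);q=p[90:250,290:490] if n=='scene' else p[130:290,110:310]
    cv2.imwrite(f'pics/{n}8.png',cv2.resize(q,None,fx=3.5,fy=3.5,interpolation=cv2.INTER_CUBIC))
E
```

```text
time: 9.37
tool_pos: [0.5063, 0.2605, -0.0088]
tcp_rot: [-2.224, -0.002, 2.219]
wrist_force: [0.9, 0.7, -1.1]
width: 0.383
time: 10.03
tool_pos: [0.5059, 0.2604, -0.0145]
tcp_rot: [2.223, 0.002, -2.219]
wrist_force: [1.4, -0.1, 4.7]
width: 0.385
```

View pics/scene8.png

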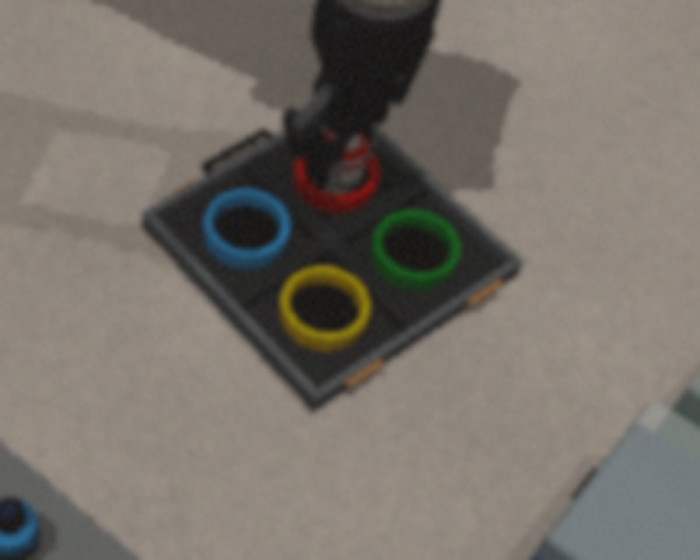

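```bash
python3 -m creep '[[150,[0,0,0],0],[120,[0,0,0],0],[93,[0,0,0],0],[93,[0,0,0],0],[93,[0,0,0],0],[93,[0,0,15],0],[93,[0,0,25],0],[93,[0,0,30],0]]';  python3 -m creep '[[93,[0,0,25],0],[93,[0,0,0],0],[93,[12,-38,0],0],[93,[12,-38,0],0],[93,[12,-38,0],0],[93,[12,-38,0],0],[93,[12,-38,0],0],[93,[12,-38,0],0]]';python3 - <<'E'
from h import *
for n in('scene','top'):
    p,d=read_camera(n);q=p[90:250,290:490] if n=='scene' else p[130:290,110:310]
    cv2.imwrite(f'pics/{n}9.png',cv2.resize(q,None,fx=3.5,fy=3.5,interpolation=cv2.INTER_CUBIC))
E
```

```text
time: 10.8
tool_pos: [0.5021, 0.2585, 0.0526]
tcp_rot: [2.213, -0.002, -2.227]
wrist_force: [-0.4, -0.6, 0.2]
width: 0.637
time: 11.47
tool_pos: [0.5762, 0.0301, 0.0787]
tcp_rot: [2.219, 0.001, -2.223]
wrist_force: [0.1, 0.5, 0.6]
width: 0.636
```

View pics/scene9.png

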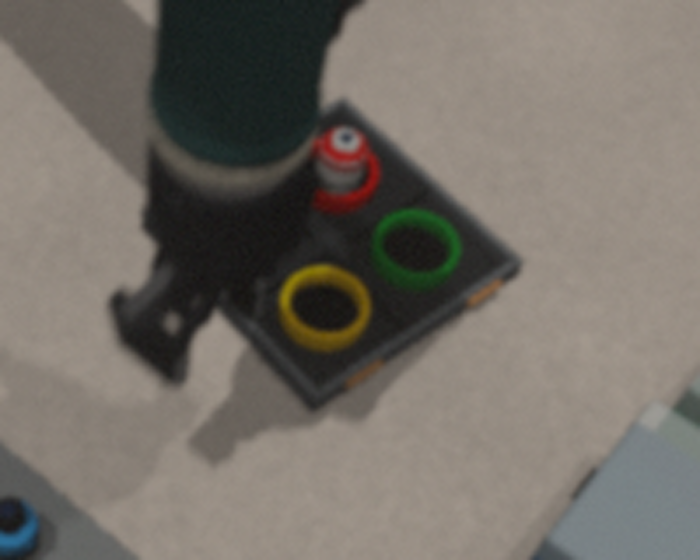

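View pics/top9.png

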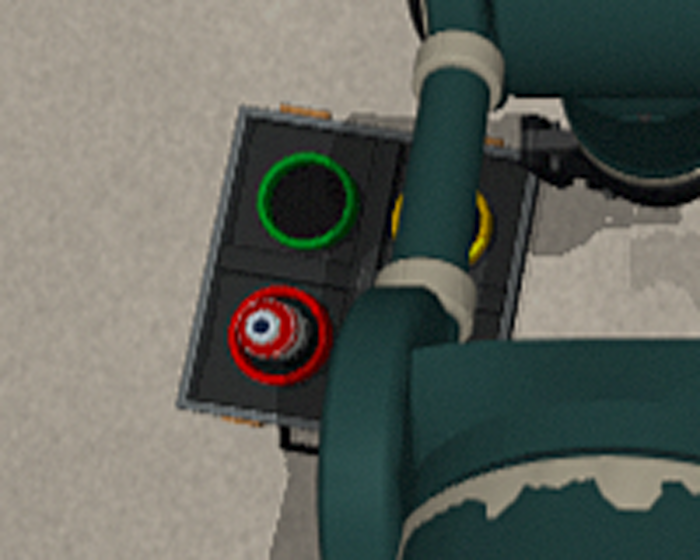

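Red stands upright in its seat at (342,140) in the scene crop. Next is yellow.

```bash
python3 -m creep '[[93,[10,-35,0],0],[93,[10,-35,0],0],[93,[10,-35,0],0],[93,[10,-35,0],0],[93,[10,-35,0],0],[93,[9.5,-35,0],0],[93,[0,0,0],0],[93,[0,0,0],0]]';  python3 -m creep '[[93,[0,0,-15],0],[93,[0,0,-15],0],[93,[0,0,-5],0],[93,[0,0,0],0],[93,[0,0,0],0],[93,[0,0,0],0],[93,[0,0,0],0],[93,[0,0,0],0]]'
```

```text
time: 12.23
tool_pos: [0.636, -0.1791, 0.0785]
tcp_rot: [-2.218, 0.001, 2.222]
wrist_force: [-1.0, 0.1, -0.3]
width: 0.633
time: 12.9
tool_pos: [0.6373, -0.178, 0.0459]
tcp_rot: [2.223, 0.001, -2.219]
wrist_force: [-0.0, 1.2, -0.0]
width: 0.636
```

```bash
python3 -m creep '[[93,[-1.5,-1.5,-12],0],[93,[0,0,-18],0],[93,[0,0,-18],0],[93,[0,0,-12],0],[93,[0,0,-6],0],[93,[0,0,0],0],[93,[0,0,0],0],[93,[0,0,0],0]]'; python3 - <<'E'
from h import *
p,d=read_camera('scene');cv2.imwrite('pics/s10.png',cv2.resize(p[230:350,230:360],None,fx=5,fy=5,interpolation=cv2.INTER_CUBIC))
E
```

```text
time: 13.57
tool_pos: [0.6359, -0.1799, -0.0203]
tcp_rot: [2.223, 0.0, -2.219]
wrist_force: [-0.4, 0.3, 0.5]
width: 0.635
```

View pics/s10.png

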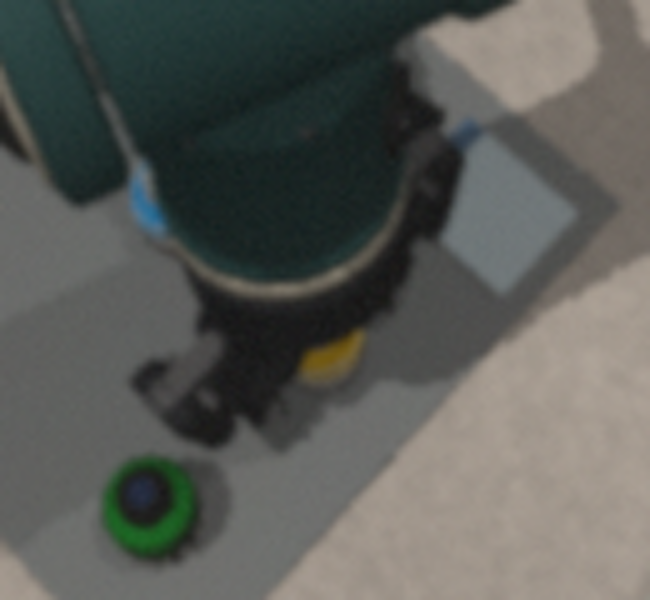

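```bash
python3 -m creep '[[200,[0,0,0],0],[200,[0,0,0],0],[200,[0,0,0],0],[200,[0,0,0],0],[200,[0,0,0],0],[200,[0,0,6],0],[200,[0,0,15],0],[200,[0,0,20],0]]' 35;  python3 -m creep '[[200,[0,0,30],0],[200,[0,0,25],0],[200,[-7,38,0],0],[200,[-7,38,0],0],[200,[-7,38,0],0],[200,[-7,38,0],0],[200,[-7,38,0],0],[200,[-7,38,0],0]]';  python3 -m creep '[[200,[-7,38,0],0],[200,[-7,38,0],0],[200,[-6,38,0],0],[200,[0,0,0],0],[200,[0,0,0],0],[200,[0,0,0],0],[200,[0,0,0],0],[200,[0,0,0],0]]'
```

```text
time: 14.28
tool_pos: [0.6324, -0.1788, 0.0181]
tcp_rot: [-2.215, -0.003, 2.227]
wrist_force: [0.1, -0.1, -1.4]
width: 0.386
time: 14.95
tool_pos: [0.5921, 0.05, 0.0756]
tcp_rot: [2.222, 0.0, -2.221]
wrist_force: [0.7, 0.0, -0.2]
width: 0.387
time: 15.62
tool_pos: [0.5732, 0.161, 0.0749]
tcp_rot: [-2.221, 0.002, 2.221]
wrist_force: [-0.1, 0.4, -2.1]
width: 0.385
```

```bash
python3 -m creep '[[200,[1,2.5,-22],0],[200,[0,0,-22],0],[200,[0,0,-20],0],[200,[0,0,-12],0],[200,[0,0,-6],0],[200,[0,0,0],0],[200,[0,0,0],0],[200,[0,0,0],0]]';  python3 -m creep '[[200,[0,0,-2],0],[200,[0,0,-2],0],[200,[0,0,-1],0],[200,[0,0,0],0],[200,[0,0,0],0],[200,[0,0,0],0],[200,[0,0,0],0],[200,[0,0,0],0]]'
```

```text
time: 16.28
tool_pos: [0.5753, 0.165, -0.0059]
tcp_rot: [-2.224, -0.001, 2.219]
wrist_force: [0.5, 0.2, -0.4]
width: 0.385
time: 16.95
tool_pos: [0.574, 0.165, -0.0122]
tcp_rot: [2.221, 0.001, -2.221]
wrist_force: [-0.6, 0.5, -1.3]
width: 0.384
```

```bash
python3 -m creep '[[200,[0,0,-1],0],[200,[0,0,-1],0],[200,[0,0,0],0],[200,[0,0,0],0],[200,[0,0,0],0],[200,[0,0,0],0],[200,[0,0,0],0],[200,[0,0,0],0]]'
```

```text
time: 17.62
tool_pos: [0.5742, 0.165, -0.0139]
tcp_rot: [2.221, 0.001, -2.221]
wrist_force: [-1.2, -0.2, 4.5]
width: 0.385
```

```bash
python3 -m creep '[[150,[0,0,0],0],[120,[0,0,0],0],[93,[0,0,0],0],[93,[0,0,0],0],[93,[0,0,0],0],[93,[0,0,15],0],[93,[0,0,25],0],[93,[0,0,30],0]]';  python3 -m creep '[[93,[0,0,22],0],[93,[0,0,0],0],[93,[-13,-33,0],0],[93,[-13,-33,0],0],[93,[-13,-33,0],0],[93,[-13,-33,0],0],[93,[-13,-33,0],0],[93,[-13,-33,0],0]]';  python3 -m creep '[[93,[-13,-33,0],0],[93,[-14,-35,0],0],[93,[0,0,0],0],[93,[0,0,0],0],[93,[0,0,-15],0],[93,[0,0,-15],0],[93,[0,0,-5],0],[93,[0,0,0],0]]'
python3 - <<'E'
from h import *
p,d=read_camera('scene');cv2.imwrite('pics/s11.png',cv2.resize(p[90:330,170:490],None,fx=2.4,fy=2.4,interpolation=cv2.INTER_CUBIC))
s=read_state();print(s['tool_pos'],s['q'].round(2))
E
```

```text
time: 18.28
tool_pos: [0.5716, 0.1644, 0.054]
tcp_rot: [2.215, -0.001, -2.226]
wrist_force: [0.7, -0.1, -0.8]
width: 0.635
time: 18.95
tool_pos: [0.4946, -0.0343, 0.0771]
tcp_rot: [2.22, 0.001, -2.222]
wrist_force: [1.1, -0.4, -0.1]
width: 0.631
time: 19.62
tool_pos: [0.4675, -0.0995, 0.0409]
tcp_rot: [2.217, 0.004, -2.225]
wrist_force: [-0.8, -0.7, 0.7]
width: 0.634
[ 0.46831379 -0.09990441  0.04187251] [-0.26  0.05  2.16  0.    0.94  1.31]
```

View pics/s11.png

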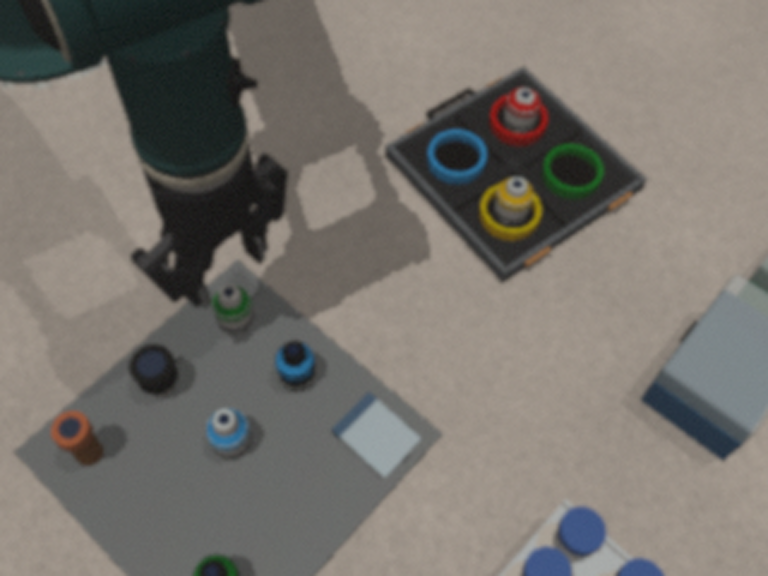

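Red (523,100) and yellow (516,190) are seated. The gripper is now above silver green.

```bash
python3 -m creep '[[93,[0,-2.5,-12],0],[93,[0,0,-18],0],[93,[0,0,-16],0],[93,[0,0,-12],0],[93,[0,0,-6],0],[93,[0,0,0],0],[93,[0,0,0],0],[93,[0,0,0],0]]'; python3 - <<'E'
from h import *
p,d=read_camera('scene');cv2.imwrite('pics/s12.png',cv2.resize(p[160:280,200:330],None,fx=5,fy=5,interpolation=cv2.INTER_CUBIC))
E
```

```text
time: 20.33
tool_pos: [0.4701, -0.1037, -0.0202]
tcp_rot: [2.223, 0.001, -2.219]
wrist_force: [0.3, -0.0, 0.3]
width: 0.633
```

View pics/s12.png

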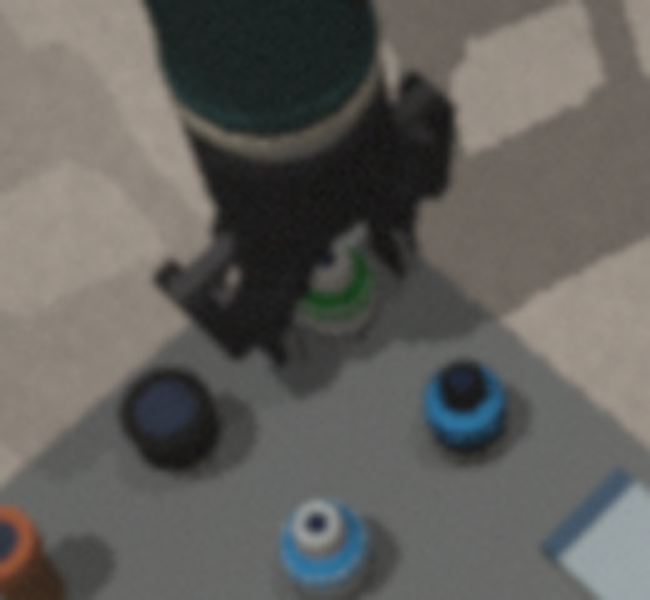

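```bash
python3 -m creep '[[200,[-1,1,0],0],[200,[0,0,0],0],[200,[0,0,0],0],[200,[0,0,0],0],[200,[0,0,0],0],[200,[0,0,6],0],[200,[0,0,15],0],[200,[0,0,20],0]]' 35;  python3 -m creep '[[200,[0,0,30],0],[200,[0,0,25],0],[200,[12,35,0],0],[200,[12,35,0],0],[200,[12,35,0],0],[200,[12,35,0],0],[200,[12,35,0],0],[200,[12,35,0],0]]';  python3 -m creep '[[200,[12,35,0],0],[200,[12,35,0],0],[200,[12,35,0],0],[200,[10,35,0],0],[200,[0,0,0],0],[200,[0,0,0],0],[200,[0,0,0],0],[200,[0,0,0],0]]'
```

```text
time: 21.05
tool_pos: [0.4655, -0.102, 0.0185]
tcp_rot: [-2.216, -0.002, 2.226]
wrist_force: [0.2, -0.1, -2.3]
width: 0.383
time: 21.72
tool_pos: [0.5398, 0.109, 0.0748]
tcp_rot: [2.221, 0.001, -2.221]
wrist_force: [1.1, -0.2, -1.3]
width: 0.383
time: 22.38
tool_pos: [0.585, 0.2461, 0.0742]
tcp_rot: [2.219, -0.001, -2.223]
wrist_force: [0.1, -1.1, -2.1]
width: 0.387
```

```bash
python3 -m creep '[[200,[1.5,0,-22],0],[200,[0,0,-22],0],[200,[0,0,-20],0],[200,[0,0,-12],0],[200,[0,0,-6],0],[200,[0,0,0],0],[200,[0,0,0],0],[200,[0,0,0],0]]';  python3 -m creep '[[200,[0,0,-2],0],[200,[0,0,-2],0],[200,[0,0,-2],0],[200,[0,0,0],0],[200,[0,0,0],0],[200,[0,0,0],0],[200,[0,0,0],0],[200,[0,0,0],0]]'
```

```text
time: 23.05
tool_pos: [0.5888, 0.2476, -0.0057]
tcp_rot: [-2.224, -0.001, 2.219]
wrist_force: [0.3, 1.0, -1.6]
width: 0.382
time: 23.72
tool_pos: [0.5875, 0.2475, -0.0132]
tcp_rot: [2.221, 0.001, -2.221]
wrist_force: [0.4, 0.0, -1.1]
width: 0.386
```

```bash
python3 -m creep '[[200,[0,0,-1],0],[200,[0,0,0],0],[200,[0,0,0],0],[200,[0,0,0],0],[200,[0,0,0],0],[200,[0,0,0],0],[200,[0,0,0],0],[200,[0,0,0],0]]'
```

```text
time: 24.38
tool_pos: [0.5875, 0.2475, -0.0142]
tcp_rot: [2.221, 0.001, -2.221]
wrist_force: [0.5, 0.6, -1.5]
width: 0.385
```

```bash
python3 -m creep '[[200,[0,0,-1],0],[200,[0,0,0],0],[200,[0,0,0],0],[200,[0,0,0],0],[200,[0,0,0],0],[200,[0,0,0],0],[200,[0,0,0],0],[200,[0,0,0],0]]'
```

```text
time: 25.05
tool_pos: [0.5876, 0.2475, -0.0142]
tcp_rot: [2.221, 0.001, -2.221]
wrist_force: [-1.2, -1.6, 5.3]
width: 0.386
```

```bash
python3 -m creep '[[150,[0,0,0],0],[120,[0,0,0],0],[93,[0,0,0],0],[93,[0,0,0],0],[93,[0,0,0],0],[93,[0,0,15],0],[93,[0,0,25],0],[93,[0,0,30],0]]';  python3 -m creep '[[93,[0,0,22],0],[93,[0,0,0],0],[93,[-3,-39,0],0],[93,[-3,-39,0],0],[93,[-3,-39,0],0],[93,[-3,-39,0],0],[93,[-3,-39,0],0],[93,[-3,-39,0],0]]';  python3 -m creep '[[93,[-3,-39,0],0],[93,[-3,-39,0],0],[93,[-3,-39,0],0],[93,[-3,-39,0],0],[93,[-3,-39,0],0],[93,[0,0,0],0],[93,[0,0,0],0],[93,[0,0,0],0]]'
python3 - <<'E'
from h import *
p,d=read_camera('scene');cv2.imwrite('pics/s13.png',cv2.resize(p[90:330,170:490],None,fx=2.4,fy=2.4,interpolation=cv2.INTER_CUBIC))
s=read_state();print(s['tool_pos'],s['q'].round(2))
E
```

```text
time: 25.72
tool_pos: [0.5851, 0.2465, 0.0526]
tcp_rot: [2.214, -0.001, -2.226]
wrist_force: [-0.1, -0.3, -0.1]
width: 0.63
time: 26.38
tool_pos: [0.5684, 0.0118, 0.0759]
tcp_rot: [2.22, 0.001, -2.222]
wrist_force: [1.4, 0.1, 0.1]
width: 0.635
time: 27.05
tool_pos: [0.5538, -0.1813, 0.0759]
tcp_rot: [-2.219, -0.001, 2.222]
wrist_force: [-1.0, 0.5, -0.6]
width: 0.636
[ 0.55397087 -0.18056942  0.07603191] [-0.36  0.2   1.92  0.    1.03  1.21]
```

View pics/s13.png

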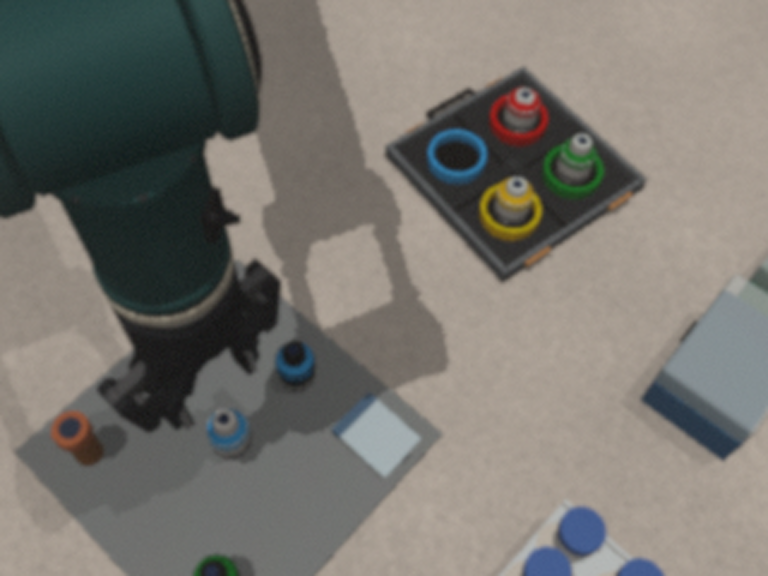

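Green is seated at (578,155). Silver blue is next, so I'll descend on it.

```bash
python3 -m creep '[[93,[0.5,-1,-20],0],[93,[0,0,-15],0],[93,[0,0,0],0],[93,[0,0,0],0],[93,[0,0,0],0],[93,[0,0,0],0],[93,[0,0,0],0],[93,[0,0,0],0]]';python3 -m creep '[[93,[0,0,-12],0],[93,[0,0,-18],0],[93,[0,0,-16],0],[93,[0,0,-10],0],[93,[0,0,-5],0],[93,[0,0,0],0],[93,[0,0,0],0],[93,[0,0,0],0]]'; python3 - <<'E'
from h import *
p,d=read_camera('scene');cv2.imwrite('pics/s14.png',cv2.resize(p[200:320,200:330],None,fx=5,fy=5,interpolation=cv2.INTER_CUBIC))
E
```

```text
time: 27.77
tool_pos: [0.5557, -0.1827, 0.0428]
tcp_rot: [2.222, 0.001, -2.219]
wrist_force: [0.3, 0.3, -0.3]
width: 0.638
time: 28.43
tool_pos: [0.5558, -0.1829, -0.0184]
tcp_rot: [2.222, 0.0, -2.219]
wrist_force: [0.6, -0.7, 0.3]
width: 0.637
```

View pics/s14.png

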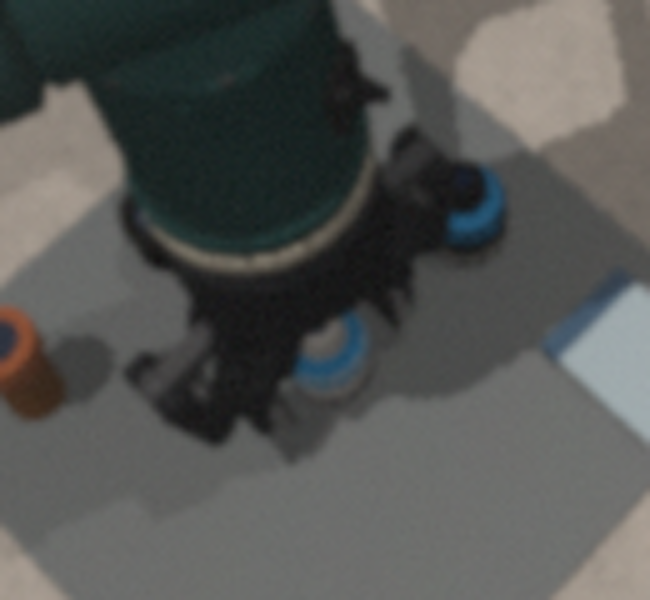

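```bash
python3 -m creep '[[93,[0,0,-2],0],[200,[0,0,0],0],[200,[0,0,0],0],[200,[0,0,0],0],[200,[0,0,0],0],[200,[0,0,0],0],[200,[0,0,10],0],[200,[0,0,20],0]]' 35;  python3 -m creep '[[200,[0,0,35],0],[200,[0,0,30],0],[200,[-6.5,36,0],0],[200,[-6.5,36,0],0],[200,[-6.5,36,0],0],[200,[-6.5,36,0],0],[200,[-6.5,36,0],0],[200,[-6.5,36,0],0]]';  python3 -m creep '[[200,[-6.5,36,0],0],[200,[-6.5,36,0],0],[200,[-6.5,36,0],0],[200,[-6,36,0],0],[200,[0,0,0],0],[200,[0,0,0],0],[200,[0,0,0],0],[200,[0,0,0],0]]'
```

```text
time: 29.15
tool_pos: [0.5517, -0.1814, 0.0063]
tcp_rot: [-2.213, -0.004, 2.228]
wrist_force: [0.4, 0.3, -1.4]
width: 0.383
time: 29.82
tool_pos: [0.515, 0.0349, 0.0741]
tcp_rot: [2.221, 0.0, -2.221]
wrist_force: [1.3, -0.2, -1.4]
width: 0.387
time: 30.48
tool_pos: [0.4904, 0.1764, 0.0737]
tcp_rot: [2.221, -0.001, -2.222]
wrist_force: [0.6, -0.6, -0.4]
width: 0.387
```

```bash
python3 -m creep '[[200,[0,0,-22],0],[200,[0,0,-22],0],[200,[0,0,-20],0],[200,[0,0,-12],0],[200,[0,0,-6],0],[200,[0,0,0],0],[200,[0,0,0],0],[200,[0,0,0],0]]';  python3 -m creep '[[200,[0,0,-2],0],[200,[0,0,-2],0],[200,[0,0,-2],0],[200,[0,0,0],0],[200,[0,0,0],0],[200,[0,0,0],0],[200,[0,0,0],0],[200,[0,0,0],0]]'
```

```text
time: 31.15
tool_pos: [0.4918, 0.1775, -0.007]
tcp_rot: [-2.224, -0.001, 2.219]
wrist_force: [-0.3, -0.0, -0.1]
width: 0.388
time: 31.82
tool_pos: [0.4905, 0.1775, -0.0141]
tcp_rot: [2.221, 0.001, -2.221]
wrist_force: [-0.4, -0.7, -1.4]
width: 0.389
```

```bash
python3 -m creep '[[200,[0,0,-1],0],[200,[0,0,0],0],[200,[0,0,0],0],[200,[0,0,0],0],[200,[0,0,0],0],[200,[0,0,0],0],[200,[0,0,0],0],[200,[0,0,0],0]]'
```

```text
time: 32.48
tool_pos: [0.4908, 0.1776, -0.0146]
tcp_rot: [2.222, 0.001, -2.221]
wrist_force: [-1.2, 0.2, 5.7]
width: 0.388
```

Contact. I'll release, lift and move clear.

```bash
python3 -m creep '[[150,[0,0,0],0],[120,[0,0,0],0],[93,[0,0,0],0],[93,[0,0,0],0],[93,[0,0,0],0],[93,[0,0,15],0],[93,[0,0,25],0],[93,[0,0,30],0]]';  python3 -m creep '[[93,[0,0,35],0],[93,[0,0,30],0],[93,[0,-39,0],0],[93,[0,-39,0],0],[93,[0,-39,0],0],[93,[0,-39,0],0],[93,[0,0,0],0],[93,[0,0,0],0]]'
python3 - <<'E'
from h import *
for n in('scene','top'):
    p,d=read_camera(n);cv2.imwrite(f'pics/{n}15.png',p)
    q=p[90:250,290:490] if n=='scene' else p[130:290,110:310]
    cv2.imwrite(f'pics/{n}15z.png',cv2.resize(q,None,fx=3.5,fy=3.5,interpolation=cv2.INTER_CUBIC))
E
```

```text
time: 33.15
tool_pos: [0.488, 0.1766, 0.0531]
tcp_rot: [2.214, -0.001, -2.226]
wrist_force: [1.5, -0.2, -0.3]
width: 0.635
time: 33.82
tool_pos: [0.4903, 0.0195, 0.1196]
tcp_rot: [-2.219, 0.004, 2.22]
wrist_force: [0.5, 0.9, -1.1]
width: 0.636
```

View pics/scene15z.png

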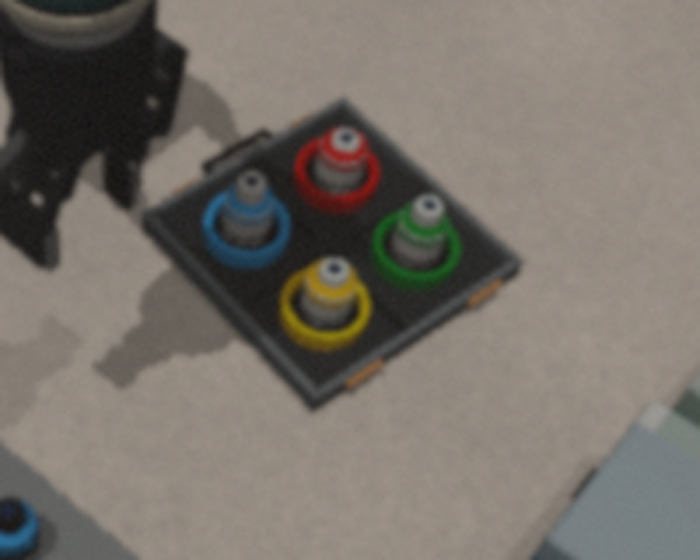

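View pics/top15.png

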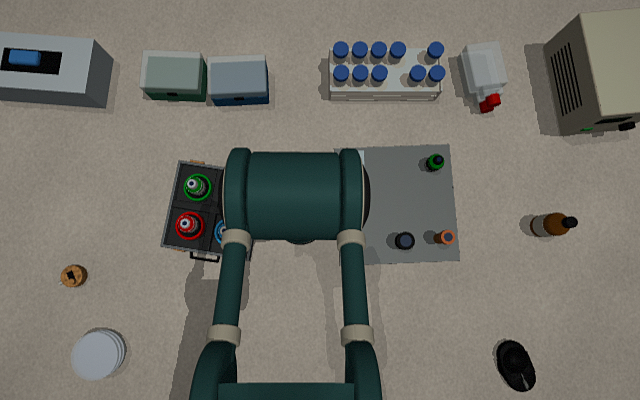

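View pics/scene15.png

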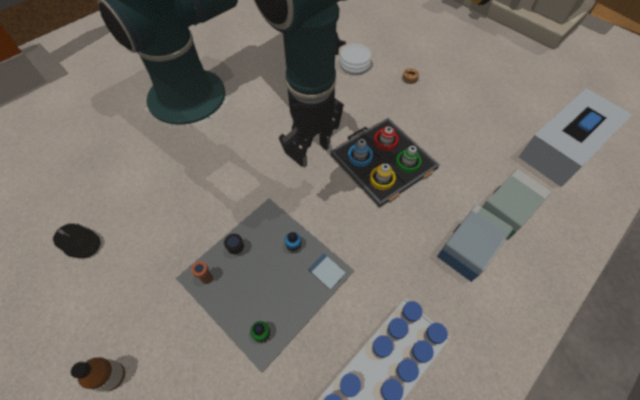

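All four silver objectives stand in their own seats: blue (360,150), red (386,135), green (409,155) and yellow (382,172) in the scene view. The blacks at (292,241) and (260,330) haven't moved. I'm handing the job in.

```bash
python3 -c "
from workcell import *
print(finish_job())"
```

```text
the job is handed in; nothing more can be done
None
```

All four silver objectives now stand upright, lens up, in the seats of their own colours. I placed them in the order red, yellow, green, light blue. I set each one down until it touched the seat floor (about 5 N) and released it there. The job was handed in at about 34 s of the 99 s allowed.

- **Last checks:** in the final scene picture all four are upright in their seats, and both black objectives, the eyepiece and the telescope are where they stood. The gripper was open and clear. In the final top picture the arm hid the yellow and blue seats and the black light-blue objective, so those rest on the scene view alone.
- **What disagreed:** the reported tool height was about 40 mm below where the depth images showed the fingertips. Because of this, my first close on red shut above the barrel, around the nose, without moving the objective. I corrected the height from depth before gripping, and each objective was then held on the first try. The opening then read about 33 mm, against a 34 mm barrel.
- **Seat height:** depth put the seat floors at about 10 mm, so the seats stand roughly 6 mm above the work surface. The contact readings agreed with that.

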